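Seat a food-sample plate in the reader and hold the spring arm on its stop

TASK

Lift the white sample plate (it has a green grip) out of the blue tray and lower it over the two brass locating pins of the reader (each pin in the hole of its own size) until it lies flush on the deck, and let go of it. Then swing the reader's spring-loaded arm forward (the orange knob is its handle), over the sample dish, until it is wound fully to its stop, and finish while still holding it there: do not let go at the end, for the arm springs back. Leave the two bottles and the jar where they stand.

Things in the scene. Friction and masses are not known exactly. Their poses are not given: they have to be found in the camera images.
- plate: Loose white sample plate, 90 (x) x 100 (y) x 8 mm, about 150 g, lying in the blue tray at the start; origin at the centre of its underside, z up. Two through holes: the big one, 12 mm across, at x -34, y -35 mm, the small one, 9 mm across, at x +34, y +42 mm. On top stand the green grip and, at x 0, y -30 mm, a fixed closed amber sample dish with a red cap (32 mm across, its top 20 mm above the plate's underside).
- plate_grip (a point): Point in the plate's green upright grip, 30 mm above the plate's underside, at plate x 0, y +10 mm. The grip is a bar 14 mm thick along plate x and 36 mm long along plate y; it rises from the plate's top (8 mm) to 40 mm above the underside. Same axes as the plate.
- dish (a point): Centre of the top of the red-capped sample dish on the plate (plate x 0, y -30, z 20 mm).
- tray: Shallow light-blue open tray, fixed, 190 (x) x 180 (y) mm outside, walls 5 mm thick and 16 mm high, floor 5 mm thick, in which the plate lies at the start; origin at the centre of its underside.
- reader: Fixed low white-and-grey reader, 170 (x) x 250 (y) mm, its flat deck 30 mm above the table; origin at the centre of its underside. Two brass pins stand on the deck, and the arm's pivot post at x 0, y -95 mm. A red stop block (12 x 12 mm, 35 mm tall) stands on the deck at x +16.5, y -50 mm.
- seat (a point): Point on the reader's deck (30 mm above the table) where the centre of the plate's underside belongs, at reader x 0, y +50 mm; same axes as the reader. Seated, the plate's x and y axes point the same way as the reader's, its dish towards the arm's pivot, and the pins stand 7 mm proud of its top.
- pin_big (a point): Tip of the thick brass pin: 10 mm across, 15 mm tall, the top 5 mm tapering to 4 mm; at x -34, y -35 mm from the seat. It goes through the plate's big hole.
- pin_small (a point): Tip of the thin brass pin: 7 mm across, 15 mm tall, the top 5 mm tapering to 1 mm; at x +34, y +42 mm from the seat. It goes through the plate's small hole.
- pivot (a point): On the arm's upright hinge axis, at the mid-height of the arm (68 mm above the table), at reader x 0, y -95 mm.
- knob (a point): Middle of the arm's upright orange knob, which moves with the arm: a cylinder 18 mm across, from 74 to 128 mm above the table (this point at 105 mm), 115 mm from the hinge axis. The arm below it is a bar 20 mm wide, 63 to 73 mm above the table, with a blue head 36 mm across under the knob, 62 to 74 mm above the table.
- knob_home (a point): Fixed point where the middle of the knob stands when the arm is at its stop (reader x 0, y +20 mm, 105 mm above the table), right over the seated plate's dish. Same axes as the reader.
- swing_arm (a joint): Angle of the spring arm about its upright hinge, rad: 0 at rest, where it points back towards the reader's -x side; it grows clockwise seen from above to 1.22 at the stop, where the arm points along the reader's +y. A spring always drives it back to 0: at the knob it takes about 2 N at rest and about 5.5 N at the stop.
- bottle_a: Brown bottle with a black cap, standing upright, 36 mm across and 75 mm tall, a bystander; origin at the centre of its underside
- bottle_b: White bottle with a blue cap, standing upright, 36 mm across and 75 mm tall, a bystander; origin at the centre of its underside
- jar: Clear jar with a green cap, 48 mm across and 50 mm tall, a bystander; origin at the centre of its underside.
There are look-alikes about, which are no part of the job. What is meant by the plate is not black, and is the smaller of those in its own colour.

How it is judged:
On the way:
1. the plate lies flush over the pins, let go of, the arm still at rest (horizontal distance between plate and seat below 0.004 m and horizontal distance between dish and knob_home below 0.006 m and z of plate in the frame of seat between -0.002 and 0.002 m and angle between plate's own z axis and vertical below 0.04 rad and contact force between the fingers and plate below 0.1 N and value of joint swing_arm below 0.25 rad), for 0.2 s.
At the end, for the whole second after the job is handed in: Plate flush over both pins, dish towards the pivot (centre within 4 mm of the seat, dish within 6 mm, height within 2 mm, tilt under 0.04 rad), untouched by the fingers (under 0.5 N); fingers hold the arm (over 1.5 N on it), still, beyond 1.16 of its 1.22 rad (horizontal distance between plate and seat below 0.004 m and horizontal distance between dish and knob_home below 0.006 m and z of plate in the frame of seat between -0.002 and 0.002 m and angle between plate's own z axis and vertical below 0.04 rad and value of joint swing_arm above 1.16 rad and contact force between the fingers and swing_arm above 1.5 N and contact force between the fingers and plate below 0.5 N and velocity of joint swing_arm below 0.1 rad/s); the arm keeps its last pose, push and grip.
It fails at once if the brown bottle is moved by more than 20 mm or tipped (distance of bottle_a from where it was at the start of the episode above 0.02 m or angle between bottle_a's own z axis and vertical above 0.35 rad).
It fails at once if the white bottle is moved by more than 20 mm or tipped (distance of bottle_b from where it was at the start of the episode above 0.02 m or angle between bottle_b's own z axis and vertical above 0.35 rad).
It fails at once if the glass jar is moved by more than 20 mm or tipped (distance of jar from where it was at the start of the episode above 0.02 m or angle between jar's own z axis and vertical above 0.35 rad).
It also fails if it takes over 54 s, if anything falls off the work surface, if the arm or the gripper's body presses on something with over 40 N, if the wrist force passes 120 N, or if a joint passes its speed limit or range.

ROBOT

A 7-joint arm with a two-finger parallel gripper is mounted at the origin on the work surface. World frame = base frame: x ahead of the robot, y to its left, z up, the work surface at z = 0. Lengths are in m, angles in rad, forces in N, time in s.
With the tool pointing down it reaches from about 0.4 to 0.85 m from the base axis. Payload 6.9 kg.
Tool frame: the origin (TCP) lies midway between the tips of the shut fingers; the grasp point (between the pads) lies 19 mm behind it; x points along the fingers, y is the direction in which the jaws open and shut, and the axes are right-handed (so a half turn about x gives the same grasp; the last joint's range is limited). The gripper opens to 85 mm and grips with 20 to 120 N. Pads are 22 mm wide; open, the fingers measure 114 mm over their backs; the gripper's body (76 mm by 85 mm) begins 54 mm behind the grasp point. The pads swing forward as they close: fully open they stand 13 mm farther back than shut.
Start: joints at [1.22, 0.507, -0.238, 1.5, 0.126, 1.149, -0.155], TCP at [0.275, -0.561, 0.231] pointing down, gripper open.
Joint ranges: [-3.08, 3.08], [-0.24, 2.05], [-1.43, 1.35], [0, 2.5], [-1.52, 4.66], [0.17, 1.96], [-2.89, 2.89]. Speed limits (rad/s): [2.39, 2.39, 3.14, 3.14, 3.14, 3.14, 3.14].

INTERFACE

Orientations are given as a rotation vector (axis times angle).
In Python, from cell import bot gives the robot as it stands.
- The arm moves only by the shell command python3 -m crank 'ROWS' [OPENING]. ROWS is JSON, a list of rows, each an object of numbers: "dx", "dy", "dz": the shift along the tool's x, y, z in units of 25 mm (1.0 is 25 mm); "roll": the turn about the tool's x in units of 5 degrees (1.0 is 5 degrees). In form: [{"dx": .., "dy": .., "dz": .., "roll": ..}, ...]. A call has 1 to 5 rows; each row shifts and turns the commanded pose from where the row before left it, along the tool's axes as they then stand; what a row does not reach is not made up. A row lasts 1/10 s, in which the tool goes at most 50 mm and 8.59 degrees, less where a joint would pass 70% of its speed; a pose out of reach is approached as far as the arm can. A call is refused whole if a number of a shift passes 1 or a number of a turn 1, either way. A call with a gripper value outside its range is refused whole. OPENING is the finger opening in mm, from 0 to 85.4, set as the call begins (- or left out, the last holds). The fingers move at their own pace and stop on an object; the grip force is fixed at half the most. Time passes only in rows, so rows that do not move let the fingers close. It gives the time, the measured TCP pose, the force and the opening at its end, in the units of the state.
- bot.sense(): the state, without advancing time (a new reading comes with each control period).
- bot.get_image(name): name is "side" or "top" or "wrist"; returns a dict with "img" (420x560x3 uint8, red, green, blue), "intrinsics" (3x3 intrinsics, pixels), "R" (3x3) and "t" (3): a world point X has camera coordinates R X + t. Camera axes: x right, y down, z forward; pixel columns grow to the right and rows downward; lengths in m; the calibration is good to about 2 mm. A picture is of the moment at which its call begins. There is no depth.
- bot.finish_job(): hands the job in, once; it reports no verdict.
The state is a dict: "t": time; "joint_positions": joint angles; "joint_vel": joint speeds; "effort": joint torques, N m; "eef_pos": TCP position; "tcp_rot": TCP orientation; "force": force on the tool from outside, world axes, zero at the start; "wrist_torque": the same for the moment, N m; "opening": opening from 0.0 (shut) to 1.0 (fully open).
Only numpy, scipy, OpenCV 4.12 (cv2) and the standard library are available. Lean on these libraries where they do the work, as an engineer would, in place of code of your own. Each camera call takes 0.05 s, during which the arm holds its last target. There are 200 camera calls.

## Working session

There is one attempt and no reset: what is moved stays moved. The work goes in short steps, Python scripts to look and compute and a shell command to move; the robot and the scene stay as the last step left them, time stands still between calls to the robot, and variables do not carry over. Pictures are saved under pics/ and viewed, on a budget of 10 in all, crops included, one or two more only if the job needs it, and the job is handed in when it is done.

```bash
mkdir -p pics; ls
cat > h.py <<'E'
import numpy as np, cv2
from cell import bot
from scipy.spatial.transform import Rotation as Ro
def cam(n):
    d=bot.get_image(n); return {k:np.array(d[k]) for k in d}
def save(img,f): cv2.imwrite('pics/'+f,np.ascontiguousarray(img[...,::-1]))
def ray(d,u,v):
    R,t,K=d['R'],d['t'],d['intrinsics']
    return -R.T@t, R.T@(np.linalg.inv(K)@np.array([u,v,1.]))
def onz(d,u,v,z):
    o,r=ray(d,u,v); return o+r*(z-o[2])/r[2]
def proj(d,X):
    p=d['intrinsics']@(d['R']@np.array(X,float)+d['t']); return p[:2]/p[2]
E
python3 - <<'E'
from h import *
import pickle
D={n:cam(n) for n in('top','side')}
pickle.dump(D,open('d0.pkl','wb'))
for n in D: save(cv2.resize(D[n]['img'],(800,600)),n+'0.png'); print(n,-D[n]['R'].T@D[n]['t'],D[n]['intrinsics'][0,0])
print(bot.sense())
E
```

```text
pics
top [0.40149014 0.08357129 0.93271962] 396.51742149469163
side [0.15057685 0.83155189 0.67715071] 448.1499152425476
{'t': 0.1, 'joint_positions': array([ 1.22051229,  0.50826026, -0.23752706,  1.50104503,  0.12569587,
        1.14890704, -0.15478738]), 'joint_vel': array([-0.00073673, -0.00331557, -0.00202463, -0.00168302,  0.00020654,
        0.00050829, -0.00136215]), 'effort': array([-4.17882096e-03, -6.21837401e+01, -2.19426066e+00, -2.50205415e+01,
        1.25178398e-02,  7.85453914e-03, -2.79966480e-05]), 'eef_pos': array([ 0.27483448, -0.56081793,  0.23050822]), 'tcp_rot': array([ 1.96845037,  0.45823843, -1.9692529 ]), 'force': array([ 0.4844082 , -0.42365308, -0.51855179]), 'wrist_torque': array([-0.04517998, -0.00401055,  0.06322604]), 'opening': 0.9985986102276652}
```

View pics/top0.png

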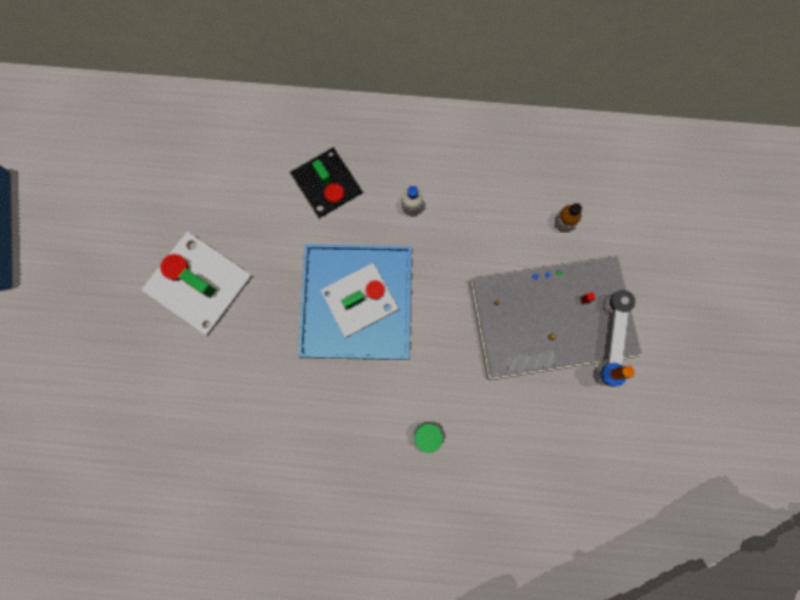

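View pics/side0.png

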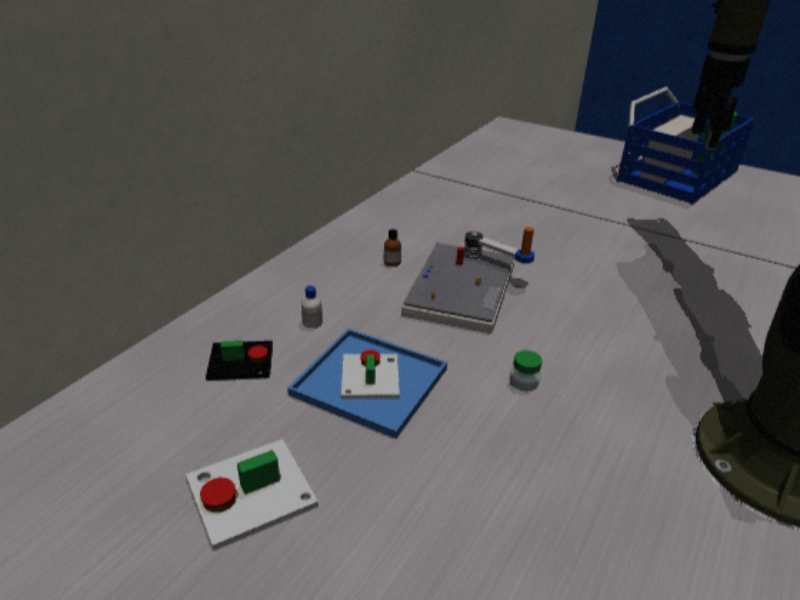

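Candidates (top view, 800x600): a large white plate at (197,283), a black plate at (326,182), and a smaller white plate in the blue tray at (358,300). The last fits: it is white, it is the smaller of the two white ones, and it lies in the tray. Next come the measurement and a confirming crop.

```bash
cat > m.py <<'E'
from h import *
import pickle
D=pickle.load(open('d0.pkl','rb')); d=D['top']; im=d['img']
hsv=cv2.cvtColor(im,cv2.COLOR_RGB2HSV)
def blobs(lo,hi,box,mn=3):
    x0,y0,x1,y1=[int(c*.7) for c in box]
    m=cv2.inRange(hsv,lo,hi); k=np.zeros_like(m); k[y0:y1,x0:x1]=m[y0:y1,x0:x1]
    n,l,s,c=cv2.connectedComponentsWithStats(k)
    return sorted([(int(s[i,4]),c[i].round(1)) for i in range(1,n) if s[i,4]>=mn],key=lambda a:-a[0])
def show(nm,bs,z):
    for a,c in bs[:4]: print(nm,a,c,onz(d,*c,z).round(4))
T=(305,255,410,355)
show('dish',blobs((0,150,80),(8,255,255),T),.025)
show('dish',blobs((172,150,80),(180,255,255),T),.025)
show('grip',blobs((50,100,40),(80,255,255),T),.045)
# plate outline
m=cv2.inRange(hsv,(0,0,140),(180,60,255)); k=np.zeros_like(m); k[180:248,216:286]=m[180:248,216:286]
cs=max(cv2.findContours(k,cv2.RETR_EXTERNAL,cv2.CHAIN_APPROX_NONE)[0],key=cv2.contourArea)
r=cv2.minAreaRect(cs); print(r); print('plate',onz(d,*r[0],.013)); print([onz(d,*p,.013)[:2].round(4) for p in cv2.boxPoints(r)])
R=(470,260,640,380)
show('brass',blobs((8,90,50),(25,255,255),(480,270,570,360),2),.043)
show('stop',blobs((0,150,60),(6,255,255),(575,285,605,310)),.065)
show('stop2',blobs((172,150,60),(180,255,255),(575,285,605,310)),.065)
show('orange',blobs((7,150,120),(18,255,255),(600,355,645,390)),.128)
show('bluehead',blobs((105,150,60),(125,255,255),(590,350,645,390)),.074)
show('green jar',blobs((50,100,40),(80,255,255),(400,410,460,460)),.05)
show('whitebot',blobs((105,150,60),(125,255,255),(395,180,430,220)),.075)
print('brown',onz(d,574*.7,209*.7,.075)); print('pivot',onz(d,622*.7,300*.7,.09))
a=cv2.resize(im[165:270,205:300],(570,600),interpolation=cv2.INTER_CUBIC) if 0 else cv2.resize(im[165:270,205:455],(800,336),interpolation=cv2.INTER_CUBIC)
save(a,'crop1.png')
E
python3 m.py
```

```text
dish 124 [262.2 202.5] [0.6013 0.149  0.025 ]
grip 98 [246.6 209.3] [0.5779 0.1815 0.045 ]
((251.50003051757812, 209.5), (38.013153076171875, 43.37971496582031), 63.43495178222656)
plate [0.58478556 0.17336901 0.013     ]
[array([0.5965, 0.2414]), array([0.6523, 0.1542]), array([0.5732, 0.1059]), array([0.5192, 0.192 ])]
brass 14 [386.4 235.3] [ 0.547  -0.1394  0.043 ]
brass 5 [347.2 211.6] [ 0.5936 -0.0482  0.043 ]
stop 33 [412.4 207.5] [ 0.6113 -0.1896  0.065 ]
stop 4 [407.2 209.2] [ 0.6063 -0.1781  0.065 ]
stop2 3 [409.7 209. ] [ 0.6073 -0.1837  0.065 ]
orange 52 [439.4 259.8] [ 0.4929 -0.2262  0.128 ]
bluehead 121 [427.  262.5] [ 0.4908 -0.2205  0.074 ]
green jar 313 [299.5 306.2] [0.3746 0.0439 0.05  ]
whitebot 38 [288.5 134. ] [0.7567 0.1013 0.075 ]
brown [ 0.75001903 -0.15930637  0.075     ]
pivot [ 0.60414055 -0.23147746  0.09      ]
```

View pics/crop1.png

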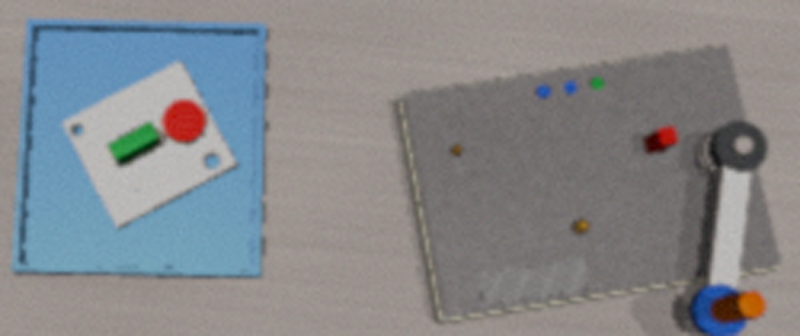

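The crop confirms it. The smaller white plate is in the tray, with its red dish at crop (183,120), green grip at (135,143), small hole at (77,128) and big hole at (212,160). The reader's pins are at (457,150) for the small one and (581,226) for the big one.

```bash
cat >> h.py <<'E'
def fit(loc,w):
    "2D rigid fit: world = R(yaw) loc + t"
    loc,w=np.array(loc,float),np.array(w,float)[:,:2]; a,b=loc-loc.mean(0),w-w.mean(0)
    yaw=np.arctan2((a[:,0]*b[:,1]-a[:,1]*b[:,0]).sum(),(a*b).sum()); c,s=np.cos(yaw),np.sin(yaw); Rm=np.array([[c,-s],[s,c]])
    t=w.mean(0)-Rm@loc.mean(0); res=np.linalg.norm(loc@Rm.T+t-w,axis=1); return t,yaw,Rm,res
def plan(xyz,xang=None):
    "needed shift (units) in current tool axes; xang=world direction (rad, mod pi) of tool y"
    s=bot.sense(); Rt=Ro.from_rotvec(s['tcp_rot']).as_matrix()
    ty=np.arctan2(Rt[1,1],Rt[0,1]); out=Rt.T@(np.array(xyz)-s['eef_pos'])/.025
    roll=None
    if xang is not None:
        dl=(xang-ty+np.pi/2)%np.pi-np.pi/2; roll=np.degrees(dl)*np.sign(Rt[2,0])/5
    print('t',round(s['t'],2),'pos',s['eef_pos'].round(4),'F',s['force'].round(1),'op',round(float(s['opening']),3),'j7',s['joint_positions'][6].round(2),'ty deg',np.degrees(ty).round(2),'tilt',np.degrees(np.arccos(-Rt[2,0])).round(2))
    print('shift units',out.round(3),'roll units',None if roll is None else roll.round(3))
E
python3 - <<'E'
from h import *
import pickle
d=pickle.load(open('d0.pkl','rb'))['top']
c=lambda u,v,z:onz(d,205+u*.3125,165+v*.3125,z)
t,y,Rm,res=fit([(34,42),(-34,-35),(0,-30)]*np.array([.001]),[c(77,128,.013),c(212,160,.013),c(183,120,.025)])
print('plate',t,np.degrees(y),res)
g=t+Rm@[0,.01];print('grip',g)
t2,y2,R2,r2=fit([(-.034,-.035),(.034,.042)],[onz(d,386.4,235.3,.043),onz(d,347.2,211.6,.043)])
print('seat',t2,np.degrees(y2),r2,'pivot',t2+R2@[0,-.145],'home',t2+R2@[0,-.03],'seatgrip',t2+R2@[0,.01])
plan([*g,.2],y)
print(Ro.from_rotvec(bot.sense()['tcp_rot']).as_matrix().round(3))
E
```

```text
plate [0.58513961 0.17379164] 33.06422255584051 [0.00015244 0.00041237 0.00038483]
grip [0.57968382 0.18217223]
seat [ 0.57115083 -0.09719456] 14.376510623890168 [0.00015593 0.00015593] pivot [ 0.60715329 -0.23765389] home [ 0.57859962 -0.12625511] seatgrip [ 0.5686679  -0.08750771]
t 0.1 pos [ 0.2748 -0.5608  0.2305] F [ 0.5 -0.4 -0.5] op 0.999 j7 -0.15 ty deg -63.88 tilt 0.09
shift units [  1.254 -21.316 -24.031] roll units 16.61
[[-0.001  0.44  -0.898]
 [ 0.001 -0.898 -0.44 ]
 [-1.    -0.002  0.   ]]
```

```bash
python3 -m crank '[{"roll":-1},{"roll":-1},{"roll":-1},{"roll":-1},{"roll":-1}]' >/dev/null
python3 -m crank '[{"roll":-1},{"roll":-1},{"roll":-1},{"roll":-1},{"roll":-1}]' >/dev/null
python3 -m crank '[{"roll":-1},{"roll":-1},{"roll":-1},{"roll":-1},{"roll":-1}]' >/dev/null
python3 -m crank '[{"roll":-1},{"roll":-1},{"roll":-1},{"roll":-1},{"roll":-0.4}]'
python3 -c "
from h import *
plan([.5797,.1822,.2],np.radians(33.06)); print(bot.sense()['joint_positions'].round(2))"
```

```text
t 0.1 pos [ 0.2748 -0.5608  0.2305] F [ 0.5 -0.4 -0.5] op 0.999 j7 -0.15 ty deg -63.88 tilt 0.09
shift units [  1.254 -21.317 -24.032] roll units 16.611
[ 1.22  0.51 -0.24  1.5   0.13  1.15 -0.15]invalid input
invalid input
invalid input
invalid input
```

```bash
python3 -m crank '[{"dx":0,"dy":0,"dz":0,"roll":-1},{"dx":0,"dy":0,"dz":0,"roll":-1}]'
python3 -c "
from h import *
plan([.5797,.1822,.2],np.radians(33.06)); print(bot.sense()['joint_positions'].round(2))"
```

```text
t: 0.3
eef_pos: [0.275, -0.5609, 0.2307]
tcp_rot: [1.858, 0.611, -1.859]
force: [0.8, -0.0, -0.9]
opening: 1.003
t 0.3 pos [ 0.275  -0.5609  0.2307] F [ 0.8 -0.  -0.9] op 1.003 j7 0.0 ty deg -53.68 tilt 0.06
shift units [  1.25  -16.73  -27.425] roll units -17.348
[ 1.25  0.51 -0.28  1.5   0.15  1.15  0.  ]
```

```bash
python3 -m crank '[{"dx":0,"dy":0,"dz":0,"roll":-1},{"dx":0,"dy":0,"dz":0,"roll":-1},{"dx":0,"dy":0,"dz":0,"roll":-1},{"dx":0,"dy":0,"dz":0,"roll":-1},{"dx":0,"dy":0,"dz":0,"roll":-1}]' >/dev/null
python3 -m crank '[{"dx":0,"dy":0,"dz":0,"roll":-1},{"dx":0,"dy":0,"dz":0,"roll":-1},{"dx":0,"dy":0,"dz":0,"roll":-1},{"dx":0,"dy":0,"dz":0,"roll":-1},{"dx":0,"dy":0,"dz":0,"roll":-1}]' >/dev/null
python3 -m crank '[{"dx":0,"dy":0,"dz":0,"roll":-1},{"dx":0,"dy":0,"dz":0,"roll":-1},{"dx":0,"dy":0,"dz":0,"roll":-1},{"dx":0,"dy":0,"dz":0,"roll":-1},{"dx":0,"dy":0,"dz":0,"roll":-1}]' >/dev/null
python3 -m crank '[{"dx":0,"dy":0,"dz":0,"roll":-1},{"dx":0,"dy":0,"dz":0,"roll":-1},{"dx":0,"dy":0,"dz":0,"roll":-0.4}]' |head -3
python3 -c "
from h import *
plan([.5797,.1822,.2],np.radians(33.06)); print(bot.sense()['joint_positions'].round(2))"
```

```text
t: 2.1
eef_pos: [0.2748, -0.561, 0.2307]
tcp_rot: [0.772, 1.43, -0.771]
t 2.1 pos [ 0.2748 -0.561   0.2307] F [0.4 0.8 0.5] op 0.999 j7 1.32 ty deg 33.29 tilt 0.06
shift units [  1.254  26.513 -18.154] roll units 0.046
[ 1.47  0.57 -0.68  1.5   0.37  1.21  1.32]
```

```bash
python3 -m crank '[{"dx":0,"dy":0.98,"dz":-0.67,"roll":0},{"dx":0,"dy":0.98,"dz":-0.67,"roll":0},{"dx":0,"dy":0.98,"dz":-0.67,"roll":0},{"dx":0,"dy":0.98,"dz":-0.67,"roll":0},{"dx":0,"dy":0.98,"dz":-0.67,"roll":0}]' |head -2
python3 -m crank '[{"dx":0,"dy":0.98,"dz":-0.67,"roll":0},{"dx":0,"dy":0.98,"dz":-0.67,"roll":0},{"dx":0,"dy":0.98,"dz":-0.67,"roll":0},{"dx":0,"dy":0.98,"dz":-0.67,"roll":0},{"dx":0,"dy":0.98,"dz":-0.67,"roll":0}]' |head -2
python3 -m crank '[{"dx":0,"dy":0.98,"dz":-0.67,"roll":0},{"dx":0,"dy":0.98,"dz":-0.67,"roll":0},{"dx":0,"dy":0.98,"dz":-0.67,"roll":0},{"dx":0,"dy":0.98,"dz":-0.67,"roll":0},{"dx":0,"dy":0.98,"dz":-0.67,"roll":0}]' |head -2
python3 -m crank '[{"dx":0,"dy":0.98,"dz":-0.67,"roll":0},{"dx":0,"dy":0.98,"dz":-0.67,"roll":0},{"dx":0,"dy":0.98,"dz":-0.67,"roll":0},{"dx":0,"dy":0.98,"dz":-0.67,"roll":0},{"dx":0,"dy":0.98,"dz":-0.67,"roll":0}]' |head -2
python3 -m crank '[{"dx":0,"dy":0.98,"dz":-0.67,"roll":0},{"dx":0,"dy":0.98,"dz":-0.67,"roll":0},{"dx":0,"dy":0.98,"dz":-0.67,"roll":0},{"dx":0,"dy":0.98,"dz":-0.67,"roll":0},{"dx":0,"dy":0.98,"dz":-0.67,"roll":0}]' |head -2
python3 -c "
from h import *
plan([.5797,.1822,.2],np.radians(33.06)); print(bot.sense()['joint_positions'].round(2))"
```

```text
t: 2.6
eef_pos: [0.332, -0.4229, 0.2309]
t: 3.1
eef_pos: [0.3888, -0.2859, 0.2311]
t: 3.6
eef_pos: [0.4457, -0.1489, 0.2311]
t: 4.1
eef_pos: [0.5026, -0.0119, 0.231]
t: 4.6
eef_pos: [0.5595, 0.1251, 0.2309]
t 4.6 pos [0.5595 0.1251 0.2309] F [ 0.1 -1.4  0.5] op 0.999 j7 -0.06 ty deg 33.1 tilt 0.05
shift units [ 1.235  1.924 -1.474] roll units 0.008
[ 0.23  0.5  -0.78  1.64  0.38  1.16 -0.06]
```

```bash
python3 -m crank '[{"dx":0.5,"dy":0.96,"dz":-0.74,"roll":0},{"dx":0.5,"dy":0.96,"dz":-0.74,"roll":0},{"dx":0.2,"dy":0,"dz":0,"roll":0}]' |head -2
python3 - <<'E'
from h import *
import pickle
d=cam('wrist'); pickle.dump(d,open('w1.pkl','wb')); save(cv2.resize(d['img'],(800,600)),'w1.png')
print(-d['R'].T@d['t'],d['R'][2],d['intrinsics'][0,0])
plan([.5797,.1822,.2],np.radians(33.06))
E
```

```text
t: 4.9
eef_pos: [0.5787, 0.186, 0.1998]
[0.53506993 0.25297198 0.34268929] [ 0.16987021 -0.26025114 -0.95048064] 335.1392355293367
t 4.95 pos [0.5783 0.1832 0.1992] F [ 0.7 -1.  -0.6] op 1.002 j7 -0.16 ty deg 33.31 tilt 0.17
shift units [-0.03   0.022  0.065] roll units 0.05
```

View pics/w1.png

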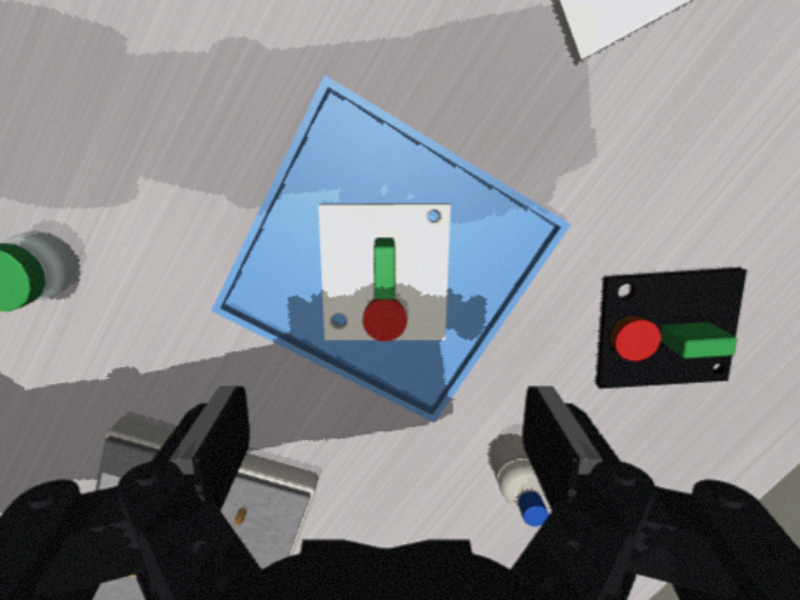

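The wrist view shows the plate square to the jaws: small hole (434,216), big hole (338,321), dish (385,320), grip top running from (385,240) to the dish.

Run:
```python
from h import *
d=cam('wrist'); hsv=cv2.cvtColor(d['img'],cv2.COLOR_RGB2HSV)
def blob(m,c,r):
    k=np.zeros_like(m); u,v=int(c[0]*.7),int(c[1]*.7); k[v-r:v+r,u-r:u+r]=m[v-r:v+r,u-r:u+r]
    n,l,s,cc=cv2.connectedComponentsWithStats(k); i=1+np.argmax(s[1:,4]); return s[i,4],cc[i]
b=cv2.inRange(hsv,(95,60,30),(125,255,255))
a1,s=blob(b,(434,216),8); a2,g=blob(b,(338,321),9)
a3,di=blob(cv2.inRange(hsv,(0,120,50),(10,255,255))|cv2.inRange(hsv,(172,120,50),(180,255,255)),(385,320),30)
a4,gr=blob(cv2.inRange(hsv,(45,80,120),(85,255,255)),(385,270),35)
print(a1,s,a2,g,a3,di,a4,gr)
print([onz(d,*p,z).round(4) for p,z in((s,.011),(g,.011),(di,.024),(gr,.045))])
t,y,Rm,res=fit(np.array([(34,42),(-34,-35),(0,-30)])*.001,[onz(d,*s,.011),onz(d,*g,.011),onz(d,*di,.024)])
gp=t+Rm@[0,.01]; print('plate',t,np.degrees(y),res,'grip',gp)
plan([*gp,.016],y)
```

```text
48 [305.375      148.27083333] 60 [239.13333333 221.13333333] 721 [271.19556172 221.49098474] 444 [271.22972973 185.39864865]
[array([0.5897, 0.2287, 0.011 ]), array([0.5755, 0.1278, 0.011 ]), array([0.6012, 0.1502, 0.024 ]), array([0.5775, 0.1862, 0.045 ])]
plate [0.58457408 0.17527741] 33.45189965985392 [0.00034998 0.00043179 0.00015387] grip [0.57906171 0.1836209 ]
t 5.0 pos [0.5785 0.1815 0.1999] F [-0.4 -0.2 -0.3] op 0.996 j7 -0.16 ty deg 33.2 tilt 0.16
shift units [ 7.356  0.084 -0.056] roll units -0.05
```

```bash
python3 -m crank '[{"dx":1,"dy":0.08,"dz":-0.06,"roll":-0.05},{"dx":1,"dy":0,"dz":0,"roll":0},{"dx":1,"dy":0,"dz":0,"roll":0},{"dx":1,"dy":0,"dz":0,"roll":0},{"dx":1,"dy":0,"dz":0,"roll":0}]' |head -2
python3 -m crank '[{"dx":1,"dy":0,"dz":0,"roll":0},{"dx":0.8,"dy":0,"dz":0,"roll":0},{"dx":0.46,"dy":0,"dz":0,"roll":0},{"dx":0,"dy":0,"dz":0,"roll":0}]'
python3 -c "
from h import *
plan([.5791,.1836,.018],np.radians(33.45))"
```

```text
t: 5.5
eef_pos: [0.5805, 0.1816, 0.0759]
t: 5.9
eef_pos: [0.5797, 0.182, 0.0188]
tcp_rot: [0.77, 1.431, -0.773]
force: [-0.4, -0.3, 0.0]
opening: 1.0
t 5.9 pos [0.5797 0.182  0.0188] F [-0.4 -0.3  0. ] op 1.0 j7 -0.32 ty deg 33.29 tilt 0.14
shift units [ 0.032  0.014 -0.065] roll units -0.032
```

```bash
python3 -m crank '[{"dx":0,"dy":0,"dz":-0.06,"roll":0},{"dx":0,"dy":0,"dz":0,"roll":0},{"dx":0,"dy":0,"dz":0,"roll":0},{"dx":0,"dy":0,"dz":0,"roll":0},{"dx":0,"dy":0,"dz":0,"roll":0}]' 0
python3 -m crank '[{"dx":0,"dy":0,"dz":0,"roll":0},{"dx":0,"dy":0,"dz":0,"roll":0},{"dx":0,"dy":0,"dz":0,"roll":0},{"dx":0,"dy":0,"dz":0,"roll":0},{"dx":-0.2,"dy":0,"dz":0,"roll":0}]'
```

```text
t: 6.4
eef_pos: [0.5795, 0.185, 0.0204]
tcp_rot: [0.771, 1.429, -0.77]
force: [-7.0, -3.8, 25.5]
opening: 0.151
t: 6.9
eef_pos: [0.579, 0.1847, 0.0244]
tcp_rot: [0.77, 1.431, -0.771]
force: [-0.4, -0.9, -2.1]
opening: 0.152
```

```bash
python3 -m crank '[{"dx":-0.4,"dy":0,"dz":0,"roll":0},{"dx":-0.8,"dy":0,"dz":0,"roll":0},{"dx":-1,"dy":0,"dz":0,"roll":0},{"dx":-1,"dy":0,"dz":0,"roll":0},{"dx":-1,"dy":0,"dz":0,"roll":0}]' |tail -2
python3 -m crank '[{"dx":0,"dy":0,"dz":0,"roll":1},{"dx":0,"dy":0,"dz":0,"roll":1},{"dx":0,"dy":0,"dz":0,"roll":1},{"dx":0,"dy":0,"dz":0,"roll":0.76},{"dx":0,"dy":0,"dz":0,"roll":0}]' |tail -2
python3 -c "
from h import *
plan([.5687,-.0875,.13],np.radians(14.4))"
```

```text
force: [0.7, 0.2, -1.0]
opening: 0.153
force: [0.4, -0.6, -0.3]
opening: 0.152
t 7.9 pos [0.5792 0.1851 0.1304] F [ 0.4 -0.6 -0.3] op 0.152 j7 -0.5 ty deg 14.53 tilt 0.01
shift units [ 0.015 -3.143 10.451] roll units 0.026
```

```bash
python3 -m crank '[{"dx":0,"dy":-0.29,"dz":0.95,"roll":0},{"dx":0,"dy":-0.29,"dz":0.95,"roll":0},{"dx":0,"dy":-0.29,"dz":0.95,"roll":0},{"dx":0,"dy":-0.29,"dz":0.95,"roll":0},{"dx":0,"dy":-0.29,"dz":0.95,"roll":0}]' |head -2
python3 -m crank '[{"dx":0,"dy":-0.29,"dz":0.95,"roll":0},{"dx":0,"dy":-0.29,"dz":0.95,"roll":0},{"dx":0,"dy":-0.29,"dz":0.95,"roll":0},{"dx":0,"dy":-0.29,"dz":0.95,"roll":0},{"dx":0,"dy":-0.29,"dz":0.95,"roll":0}]' |head -2
python3 -m crank '[{"dx":0,"dy":-0.24,"dz":0.75,"roll":0},{"dx":0,"dy":0,"dz":0.2,"roll":0},{"dx":0,"dy":0,"dz":0,"roll":0}]' |tail -2
python3 - <<'E'
from h import *
import pickle
plan([.5687,-.0875,.13],np.radians(14.4))
s=bot.sense(); w=cam('wrist'); top=cam('top'); side=cam('side'); pickle.dump((s,w,top,side),open('d2.pkl','wb'))
a=np.hstack([cv2.resize(w['img'],(400,300)),cv2.resize(top['img'][160:280,320:480],(400,300),interpolation=2)])
b=np.hstack([cv2.resize(side['img'][130:250,250:410],(400,300),interpolation=2)]*1)
save(np.vstack([a,np.hstack([b,cv2.resize(w['img'][120:280,160:373],(400,300),interpolation=2)])]),'hold.png')
E
```

```text
t: 8.4
eef_pos: [0.574, 0.06, 0.1301]
t: 8.9
eef_pos: [0.5687, -0.0641, 0.1301]
force: [0.6, 1.0, -1.7]
opening: 0.15
t 9.2 pos [ 0.5692 -0.088   0.1299] F [ 0.6  1.  -1.7] op 0.15 j7 -0.06 ty deg 14.55 tilt 0.02
shift units [-0.004 -0.014 -0.025] roll units 0.029
```

View pics/hold.png

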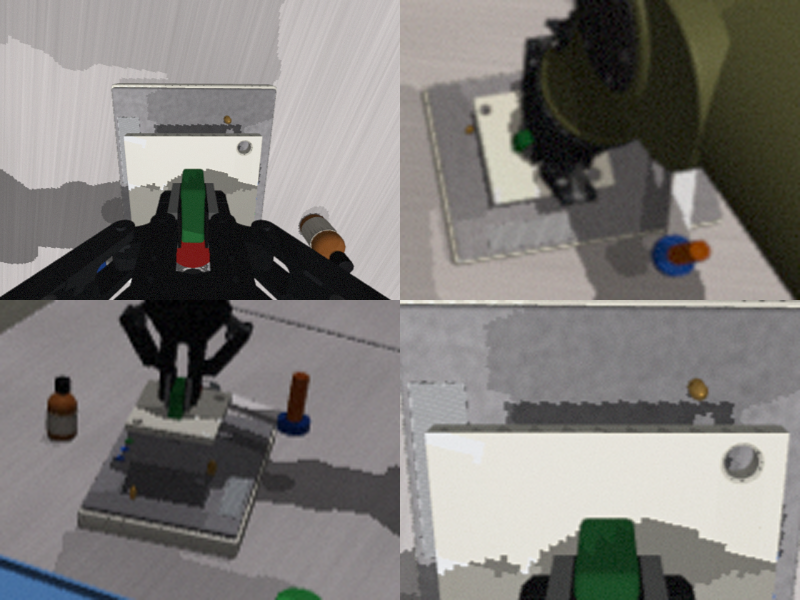

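The plate is held level and the small hole and pin are both in the wrist view. In the full-size wrist image the hole is at about (342,206) and the pin at (318,168). I'll measure the plate in the hand against the reader.

```bash
cat > rel.py <<'E'
from h import *
def hedge(d,v0,u0,u1,w,z,sgn):
    g=cv2.cvtColor(d['img'],cv2.COLOR_RGB2GRAY).astype(float); g=cv2.GaussianBlur(g,(5,5),0); G=np.gradient(g,axis=0)*sgn
    us=np.arange(u0,u1); vs=np.array([v0-w+np.argmax(G[v0-w:v0+w+1,u]) for u in us])
    for _ in range(3):
        p=np.polyfit(us,vs,1); k=abs(np.polyval(p,us)-vs)<1.5; us,vs=us[k],vs[k]
    a,b=[onz(d,u,np.polyval(p,u),z) for u in(u0,u1)]; 
    return np.degrees(np.arctan2(*(b-a)[[1,0]]))%180, len(us), a.round(4),b.round(4)
def brass(d,box):
    hsv=cv2.cvtColor(d['img'],cv2.COLOR_RGB2HSV); m=cv2.inRange(hsv,(8,100,50),(25,255,255)); k=np.zeros_like(m); x0,y0,x1,y1=box; k[y0:y1,x0:x1]=m[y0:y1,x0:x1]
    n,l,s,c=cv2.connectedComponentsWithStats(k); i=1+np.argmax(s[1:,4]); return s[i],c[i]
def hole(d,c,r=14,thr=None):
    g=cv2.cvtColor(d['img'],cv2.COLOR_RGB2GRAY); x,y=c; p=g[y-r:y+r,x-r:x+r]
    t,m=cv2.threshold(p,0,255,cv2.THRESH_BINARY_INV+cv2.THRESH_OTSU)
    n,l,s,cc=cv2.connectedComponentsWithStats(m); i=1+np.argmin([np.hypot(*(q-r)) for q in cc[1:]]); return s[i],s[i][:2]+(s[i][2:4]-1)/2+[x-r,y-r]
E
python3 - <<'E'
from rel import *
import pickle
s,w,top,side=pickle.load(open('d2.pkl','rb'))
zt=.1225
print('plate edge',hedge(w,190,185,360,4,zt,1))
print('reader edge',hedge(w,122,170,370,5,.03,-1))
hs,h=hole(w,(342,206)); print(hs,h,onz(w,*h,zt))
bs,b=brass(w,(300,150,340,190)); print(bs,b,onz(w,*b,.038))
hw=onz(w,*h,zt)[:2]
for yaw in (14.5,15):
    c,q=np.cos(np.radians(yaw)),np.sin(np.radians(yaw)); Rm=np.array([[c,-q],[q,c]])
    print(yaw,'plate ctr',hw-Rm@[.034,.042],'tool in plate',Rm.T@(s['eef_pos'][:2]-hw)+[.034,.042])
E
```

```text
plate edge (np.float64(14.523415820883958), 175, array([ 0.5216, -0.0601,  0.1225]), array([ 0.6002, -0.0398,  0.1225]))
reader edge (np.float64(14.061034802933642), 200, array([ 0.4856, -0.0445,  0.03  ]), array([ 0.6222, -0.0103,  0.03  ]))
[  4   5  21  20 310] [342.  206.5] [ 0.59469807 -0.0494965   0.1225    ]
[313 162  11  11  88] [318.17045455 167.22727273] [ 0.59452371 -0.04809322  0.038     ]
14.5 plate ctr [ 0.57229701 -0.09867162] tool in plate [-0.0003463   0.01109908]
15 plate ctr [ 0.572727   -0.09886523] tool in plate [-0.00061465  0.01139998]
```

```bash
python3 -m crank '[{"dx":0.8,"dy":0,"dz":-0.05,"roll":0.06},{"dx":0.8,"dy":0,"dz":0,"roll":0},{"dx":0.6,"dy":0,"dz":0,"roll":0},{"dx":0.3,"dy":0,"dz":0,"roll":0},{"dx":0,"dy":0,"dz":0,"roll":0}]'
python3 - <<'E'
from rel import *
import pickle
s=bot.sense(); w=cam('wrist'); pickle.dump((s,w),open('d3.pkl','wb')); plan([.5687,-.0875,.03],np.radians(14.3))
zt=s['eef_pos'][2]-.0154+.008
X=proj(w,[.5945,-.0485,.042]); print('pin expected px',X, 'plate hole expected', proj(w,[.5945,-.0485,zt]))
save(cv2.resize(w['img'][100:310,140:420],(800,600),interpolation=2),'near.png')
E
```

```text
t: 9.85
eef_pos: [0.5683, -0.0853, 0.0666]
tcp_rot: [1.022, 1.319, -1.023]
force: [-0.2, -0.1, -1.0]
opening: 0.152
t 9.9 pos [ 0.5688 -0.0855  0.0674] F [ 0.7  0.7 -1.3] op 0.146 j7 -0.12 ty deg 14.35 tilt 0.03
shift units [ 1.494 -0.026  0.078] roll units 0.01
pin expected px [335.3906658  199.46984757] plate hole expected [342.03742533 210.11768739]
```

View pics/near.png

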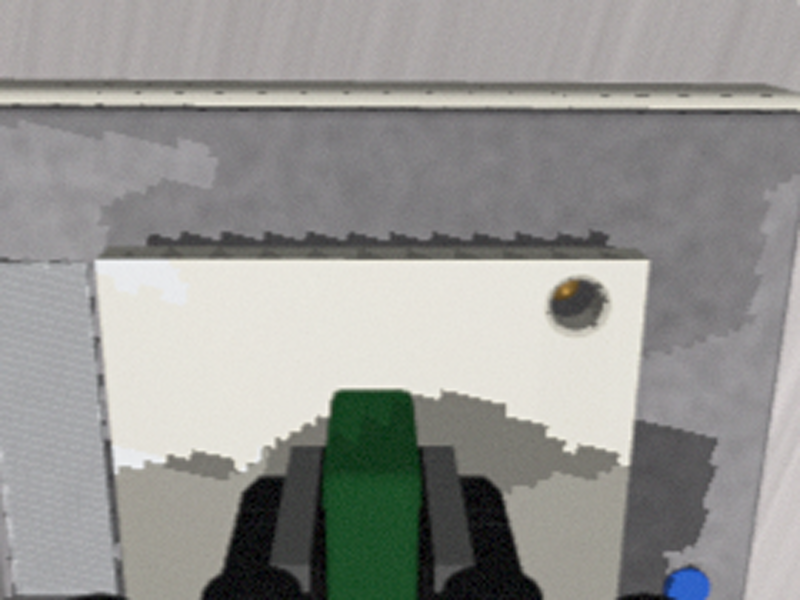

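Run:
```python
from rel import *
import pickle
s,w=pickle.load(open('d3.pkl','rb')); zt=.0593
hs,h=hole(w,(342,206)); print(hs,h,onz(w,*h,zt))
bs,b=brass(w,(325,190,355,222)); print(bs,b)
for z in (.044,.04): print(onz(w,338,201.5,z),onz(w,*b,z))
print('tcp in plate from hole', Ro.from_euler('z',-14.3,degrees=True).apply(s['eef_pos']-onz(w,*h,zt))[:2]*1000+[34,42])
```

```text
[  4   5  21  19 286] [342. 206.] [ 0.59380184 -0.04651913  0.0593    ]
[334 198   8   7  36] [337.77777778 201.36111111]
[ 0.5955983 -0.0487164  0.044    ] [ 0.59546396 -0.04867333  0.044     ]
[ 0.59672409 -0.04972129  0.04      ] [ 0.5965865  -0.04967718  0.04      ]
tcp in plate from hole [-0.23977943 10.73748306]
```

```bash
python3 -m crank '[{"dx":0.1,"dy":0.03,"dz":0.085,"roll":0},{"dx":0.2,"dy":0,"dz":0,"roll":0},{"dx":0.2,"dy":0,"dz":0,"roll":0},{"dx":0,"dy":0,"dz":0,"roll":0}]'
python3 -m crank '[{"dx":0.15,"dy":0,"dz":0,"roll":0},{"dx":0.15,"dy":0,"dz":0,"roll":0},{"dx":0,"dy":0,"dz":0,"roll":0}]'
python3 -m crank '[{"dx":0.15,"dy":0,"dz":0,"roll":0},{"dx":0,"dy":0,"dz":0,"roll":0}]'
```

```text
t: 10.3
eef_pos: [0.5697, -0.0878, 0.0543]
tcp_rot: [1.024, 1.318, -1.024]
force: [-0.9, 2.0, -2.9]
opening: 0.152
t: 10.6
eef_pos: [0.5697, -0.0878, 0.0467]
tcp_rot: [1.024, 1.318, -1.024]
force: [-0.8, 2.7, -3.2]
opening: 0.152
t: 10.8
eef_pos: [0.5699, -0.0876, 0.0453]
tcp_rot: [1.023, 1.316, -1.024]
force: [-7.4, 4.0, 20.0]
opening: 0.153
```

Run:
```python
from rel import *
w=cam('wrist'); sd=cam('side')
a=cv2.resize(w['img'][100:310,140:420],(600,450),interpolation=2)
print(w['img'].shape)
b=cv2.resize(sd['img'][160:240,270:370],(200,160),interpolation=2)
c=np.zeros((450,200,3),np.uint8); c[:160]=b
save(np.hstack([a,c]),'seat.png'); plan([.57,-.0877,.045],np.radians(14.3))
```

```text
(420, 560, 3)
t 10.9 pos [ 0.5699 -0.0876  0.0453] F [-7.3  3.7 19.7] op 0.151 j7 -0.14 ty deg 14.29 tilt 0.05
shift units [0.013 0.004 0.003] roll units -0.002
```

View pics/seat.png

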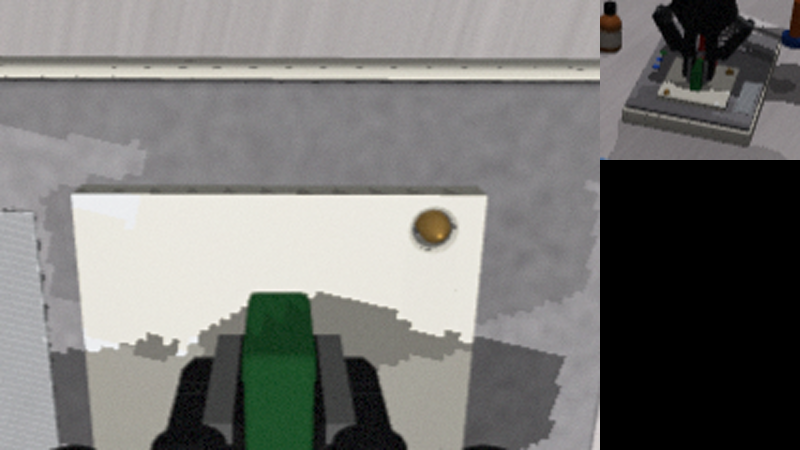

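```bash
python3 -m crank '[{"dx":0,"dy":0,"dz":0,"roll":0},{"dx":0,"dy":0,"dz":0,"roll":0},{"dx":0,"dy":0,"dz":0,"roll":0},{"dx":0,"dy":0,"dz":0,"roll":0}]' 60
python3 -m crank '[{"dx":-0.3,"dy":0,"dz":0,"roll":0},{"dx":-0.7,"dy":0,"dz":0,"roll":0},{"dx":-1,"dy":0,"dz":0,"roll":0},{"dx":-1,"dy":0,"dz":0,"roll":0},{"dx":-1,"dy":0,"dz":0,"roll":0}]'
python3 -m crank '[{"dx":-1,"dy":0,"dz":0,"roll":0},{"dx":-0.8,"dy":0,"dz":0,"roll":0},{"dx":0,"dy":0,"dz":0,"roll":0}]' | head -2
python3 - <<'E'
from rel import *
import pickle
w=cam('wrist'); sd=cam('side'); pickle.dump((bot.sense(),w,sd),open('d4.pkl','wb'))
a=cv2.resize(w['img'],(560,420))
b=cv2.resize(sd['img'][160:240,280:360],(240,240),interpolation=2)
c=np.zeros((420,240,3),np.uint8); c[:240]=b
save(np.hstack([a,c]),'seat2.png'); plan([.57,-.0877,.2],np.radians(14.3))
E
```

```text
t: 11.3
eef_pos: [0.5701, -0.0887, 0.0433]
tcp_rot: [1.024, 1.316, -1.024]
force: [-0.9, 0.9, 0.1]
opening: 0.7
t: 11.8
eef_pos: [0.5699, -0.0882, 0.1449]
tcp_rot: [1.024, 1.317, -1.024]
force: [1.0, 0.3, 0.3]
opening: 0.7
t: 12.1
eef_pos: [0.5716, -0.088, 0.1918]
t 12.2 pos [ 0.57   -0.0884  0.1889] F [ 0.  -0.2  0.4] op 0.705 j7 -0.01 ty deg 14.26 tilt 0.05
shift units [-0.444  0.006 -0.028] roll units -0.009
```

View pics/seat2.png

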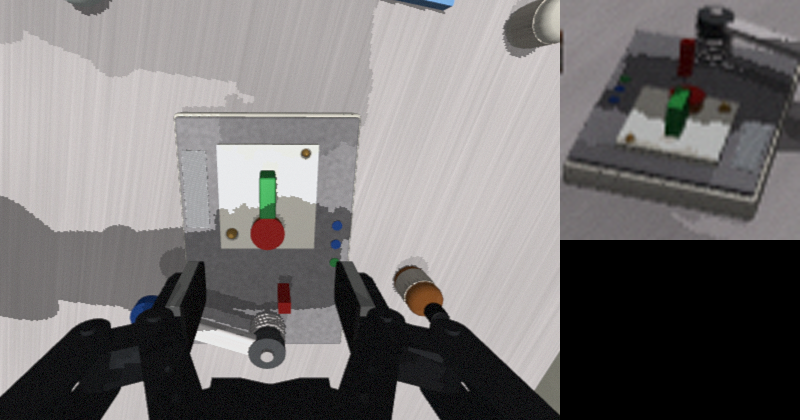

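The plate is seated. Both pins show through their holes at (306,153) and (231,234), the dish is at (267,233) towards the pivot, and the arm is at rest. Next I work out the knob's position.

Run:
```python
from rel import *
import pickle
s,w,sd=pickle.load(open('d4.pkl','rb'))
p1=brass(w,(296,143,316,163)); p2=brass(w,(221,224,241,244)); print(p1,p2)
hsv=cv2.cvtColor(w['img'],cv2.COLOR_RGB2HSV); m=cv2.inRange(hsv,(0,120,50),(8,255,255))|cv2.inRange(hsv,(172,120,50),(180,255,255)); m[:205]=0;m[260:]=0
n,l,st,c=cv2.connectedComponentsWithStats(m); i=1+np.argmax(st[1:,4]); dish=onz(w,*c[i],.049)
z=.041
t,y,Rm,res=fit([(.034,.042),(-.034,-.035)],[onz(w,*p1[1],z),onz(w,*p2[1],z)])
print('seat',t,np.degrees(y),res,'dish seen',dish,'dish in seat frame',Rm.T@(dish[:2]-t)*1000,'home',t+Rm@[0,-.03])
P=t+Rm@[0,-.145]; a=y+np.pi/2+1.22; k=P+.115*np.array([np.cos(a),np.sin(a)]); print('pivot',P,'knob rest',k,np.degrees(y+1.22))
plan([*k,.19],y+1.22)
```

```text
(array([302, 150,   8,   7,  40], dtype=int32), array([305.325, 152.85 ])) (array([227, 229,  10,  10,  77], dtype=int32), array([231.44155844, 233.11688312]))
seat [ 0.57203636 -0.09707256] 14.126200241200838 [0.0005478 0.0005478] dish seen [ 0.57985329 -0.12753766  0.049     ] dish in seat frame [  0.14528429 -31.45163509] home [ 0.57935812 -0.12616538]
pivot [ 0.60742484 -0.23768784] knob rest [ 0.49304916 -0.22572106] 84.02705124716127
t 12.2 pos [ 0.57   -0.0884  0.1889] F [ 0.  -0.2  0.4] op 0.705 j7 -0.01 ty deg 14.26 tilt 0.05
shift units [-0.044 -4.337  4.565] roll units -13.954
```

```bash
python3 -m crank '[{"dx":0,"dy":-0.87,"dz":0.91,"roll":0},{"dx":0,"dy":-0.87,"dz":0.91,"roll":0},{"dx":0,"dy":-0.87,"dz":0.91,"roll":0},{"dx":0,"dy":-0.87,"dz":0.91,"roll":0},{"dx":0,"dy":-0.86,"dz":0.92,"roll":0}]' |head -2
python3 -m crank '[{"dx":0,"dy":0,"dz":0,"roll":-1},{"dx":0,"dy":0,"dz":0,"roll":-1},{"dx":0,"dy":0,"dz":0,"roll":-1},{"dx":0,"dy":0,"dz":0,"roll":-1},{"dx":0,"dy":0,"dz":0,"roll":-1}]' >/dev/null
python3 -m crank '[{"dx":0,"dy":0,"dz":0,"roll":-1},{"dx":0,"dy":0,"dz":0,"roll":-1},{"dx":0,"dy":0,"dz":0,"roll":-1},{"dx":0,"dy":0,"dz":0,"roll":-1},{"dx":0,"dy":0,"dz":0,"roll":-1}]' >/dev/null
python3 -m crank '[{"dx":0,"dy":0,"dz":0,"roll":-1},{"dx":0,"dy":0,"dz":0,"roll":-1},{"dx":0,"dy":0,"dz":0,"roll":-1},{"dx":0,"dy":0,"dz":0,"roll":-1},{"dx":0,"dy":0,"dz":0,"roll":0}]' |head -2
python3 - <<'E'
from rel import *
plan([.493,-.2257,.086],np.radians(84.03))
w=cam('wrist'); save(w['img'],'knob.png')
print('expected knob top px',proj(w,[.493,-.2257,.128]))
E
```

```text
t: 12.7
eef_pos: [0.4915, -0.2264, 0.1874]
t: 14.2
eef_pos: [0.4923, -0.2255, 0.1873]
t 14.2 pos [ 0.4923 -0.2255  0.1873] F [-0.2 -0.2 -0.3] op 0.705 j7 1.28 ty deg 84.34 tilt 0.13
shift units [ 4.054 -0.01   0.037] roll units 0.063
expected knob top px [269.67154975 227.76952552]
```

View pics/knob.png

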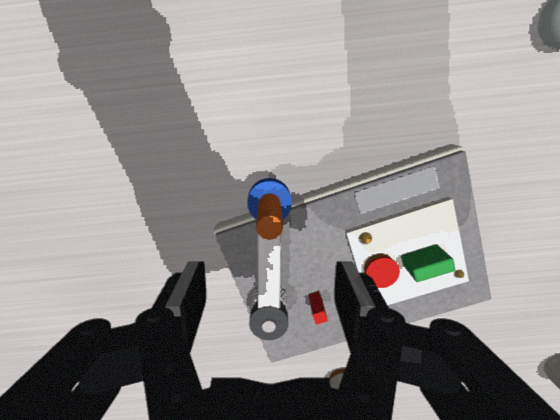

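The knob's top is at (269,227), right where predicted, and centred between the jaws. I'll go down and grasp it.

```bash
python3 -m crank '[{"dx":1,"dy":0,"dz":0.03,"roll":0.06},{"dx":1,"dy":0,"dz":0,"roll":0},{"dx":1,"dy":0,"dz":0,"roll":0},{"dx":0.7,"dy":0,"dz":0,"roll":0},{"dx":0.3,"dy":0,"dz":0,"roll":0}]' |head -2
python3 -m crank '[{"dx":0,"dy":0,"dz":0,"roll":0},{"dx":0,"dy":0,"dz":0,"roll":0},{"dx":0,"dy":0,"dz":0,"roll":0},{"dx":0,"dy":0,"dz":0,"roll":0},{"dx":0,"dy":0,"dz":0,"roll":0}]' 0
python3 -m crank '[{"dx":0,"dy":0,"dz":0,"roll":0},{"dx":0,"dy":0,"dz":0,"roll":0}]'
```

```text
t: 14.75
eef_pos: [0.4925, -0.2253, 0.0866]
t: 15.25
eef_pos: [0.4942, -0.226, 0.0895]
tcp_rot: [0.082, 1.568, -0.084]
force: [-1.3, -1.3, 6.8]
opening: 0.195
t: 15.45
eef_pos: [0.4942, -0.226, 0.0895]
tcp_rot: [0.082, 1.568, -0.084]
force: [-1.6, -1.0, 7.0]
opening: 0.194
```

```bash
python3 -m crank '[{"dx":-0.1,"dy":0.2,"dz":0.0044,"roll":0.5},{"dx":0,"dy":0.2,"dz":0.0044,"roll":0.5},{"dx":0,"dy":0.2,"dz":0.0044,"roll":0.5},{"dx":0,"dy":0.2,"dz":0.0044,"roll":0.5},{"dx":0,"dy":0.2,"dz":0.0044,"roll":0.5}]'
cat > arc.py <<'E'
from h import *
s=bot.sense(); P=np.array([.6074,-.2377]); v=s['eef_pos'][:2]-P
a=np.arctan2(v[1],v[0]); print('r',np.hypot(*v).round(4),'theta',round(np.radians(14.13)+np.pi/2+1.22-a%(2*np.pi),3))
plan([*(P+.115*v/np.hypot(*v)),.09],a-np.pi/2)
E
python3 arc.py
```

```text
t: 15.95
eef_pos: [0.4994, -0.2021, 0.09]
tcp_rot: [0.256, 1.555, -0.256]
force: [6.9, -4.6, -15.9]
opening: 0.191
r 0.1137 theta 0.215
t 15.95 pos [ 0.4994 -0.2021  0.09  ] F [  6.9  -4.6 -15.9] op 0.191 j7 0.93 ty deg 71.31 tilt 0.04
shift units [-0.001 -0.    -0.052] roll units -0.083
```

```bash
python3 -m crank '[{"dx":0.07,"dy":0.2,"dz":-0.03,"roll":0.5},{"dx":0,"dy":0.2,"dz":0.0044,"roll":0.5},{"dx":0,"dy":0.2,"dz":0.0044,"roll":0.5},{"dx":0,"dy":0.2,"dz":0.0044,"roll":0.5},{"dx":0,"dy":0.2,"dz":0.0044,"roll":0.5}]'
python3 arc.py
python3 -m crank '[{"dx":0,"dy":0.2,"dz":0.0044,"roll":0.5},{"dx":0,"dy":0.2,"dz":0.0044,"roll":0.5},{"dx":0,"dy":0.2,"dz":0.0044,"roll":0.5},{"dx":0,"dy":0.2,"dz":0.0044,"roll":0.5},{"dx":0,"dy":0.2,"dz":0.0044,"roll":0.5}]'
python3 arc.py
```

```text
t: 16.45
eef_pos: [0.5099, -0.1795, 0.0897]
tcp_rot: [0.426, 1.526, -0.427]
force: [3.7, -4.6, -2.4]
opening: 0.191
r 0.1136 theta 0.434
t 16.45 pos [ 0.5099 -0.1795  0.0897] F [ 3.7 -4.6 -2.4] op 0.191 j7 0.71 ty deg 58.81 tilt 0.16
shift units [-0.013 -0.    -0.056] roll units -0.071
t: 16.95
eef_pos: [0.5246, -0.16, 0.0897]
tcp_rot: [0.595, 1.485, -0.597]
force: [2.1, -5.8, -0.3]
opening: 0.193
r 0.1135 theta 0.65
t 16.95 pos [ 0.5246 -0.16    0.0897] F [ 2.1 -5.8 -0.3] op 0.193 j7 0.5 ty deg 46.3 tilt 0.15
shift units [-0.013 -0.001 -0.058] roll units -0.099
```

```bash
python3 -m crank '[{"dx":0,"dy":0.2,"dz":0.0044,"roll":0.5},{"dx":0,"dy":0.2,"dz":0.0044,"roll":0.5},{"dx":0,"dy":0.2,"dz":0.0044,"roll":0.5},{"dx":0,"dy":0.2,"dz":0.0044,"roll":0.5},{"dx":0,"dy":0.2,"dz":0.0044,"roll":0.5}]'
python3 arc.py
python3 -m crank '[{"dx":0,"dy":0.2,"dz":0.0044,"roll":0.5},{"dx":0,"dy":0.2,"dz":0.0044,"roll":0.5},{"dx":0,"dy":0.2,"dz":0.0044,"roll":0.5},{"dx":0,"dy":0.2,"dz":0.0044,"roll":0.5},{"dx":0,"dy":0.2,"dz":0.0044,"roll":0.5}]'
python3 arc.py
```

```text
t: 17.45
eef_pos: [0.5433, -0.1441, 0.0896]
tcp_rot: [0.763, 1.43, -0.766]
force: [0.5, -5.2, -0.4]
opening: 0.192
r 0.1135 theta 0.866
t 17.45 pos [ 0.5433 -0.1441  0.0896] F [ 0.5 -5.2 -0.4] op 0.192 j7 0.3 ty deg 33.79 tilt 0.14
shift units [-0.015 -0.001 -0.061] roll units -0.122
t: 17.95
eef_pos: [0.5649, -0.1325, 0.0896]
tcp_rot: [0.929, 1.361, -0.933]
force: [-0.4, -5.1, 1.1]
opening: 0.193
r 0.1134 theta 1.083
t 17.95 pos [ 0.5649 -0.1325  0.0896] F [-0.4 -5.1  1.1] op 0.193 j7 0.11 ty deg 21.3 tilt 0.14
shift units [-0.014 -0.001 -0.064] roll units -0.137
```

```bash
python3 -m crank '[{"dx":0,"dy":0.2,"dz":0.0044,"roll":0.5},{"dx":0,"dy":0.2,"dz":0.0044,"roll":0.5},{"dx":0,"dy":0.2,"dz":0.0044,"roll":0.4},{"dx":0,"dy":0,"dz":0,"roll":0}]'
python3 arc.py
python3 -m crank '[{"dx":0,"dy":0.08,"dz":0,"roll":0},{"dx":0,"dy":0,"dz":0,"roll":0}]'
python3 arc.py
```

```text
t: 18.35
eef_pos: [0.5789, -0.128, 0.0896]
tcp_rot: [1.021, 1.316, -1.025]
force: [-2.8, -5.1, 3.6]
opening: 0.19
r 0.1133 theta 1.212
t 18.35 pos [ 0.5789 -0.128   0.0896] F [-2.8 -5.1  3.6] op 0.19 j7 0.0 ty deg 14.32 tilt 0.15
shift units [-0.016 -0.    -0.066] roll units -0.05
t: 18.55
eef_pos: [0.5797, -0.1278, 0.0896]
tcp_rot: [1.02, 1.318, -1.026]
force: [-4.7, -5.3, 4.9]
opening: 0.193
r 0.1134 theta 1.22
t 18.55 pos [ 0.5797 -0.1278  0.0896] F [-4.7 -5.3  4.9] op 0.193 j7 0.0 ty deg 14.35 tilt 0.22
shift units [-0.018  0.    -0.065] roll units 0.044
```

```bash
python3 -m crank '[{"dx":0,"dy":0.1,"dz":0,"roll":0},{"dx":0,"dy":0,"dz":0,"roll":0}]' | sed -n '2p;4p'
python3 -m crank '[{"dx":0,"dy":0.1,"dz":0,"roll":0},{"dx":0,"dy":0,"dz":0,"roll":0}]' | sed -n '2p;4p'
python3 arc.py
python3 - <<'E'
from h import *
w=cam('wrist'); sd=cam('side'); tp=cam('top')
f=lambda i:cv2.resize(i,(400,300),interpolation=2)
save(np.vstack([np.hstack([f(w['img'][40:340,80:480]),f(tp['img'][150:285,320:500])]),np.hstack([f(sd['img'][140:245,250:390]),f(tp['img'])])]),'end.png')
E
```

```text
eef_pos: [0.5801, -0.1277, 0.0895]
force: [-11.9, -5.8, 10.7]
eef_pos: [0.5804, -0.1275, 0.0894]
force: [-19.1, -6.5, 15.4]
r 0.1134 theta 1.226
t 18.95 pos [ 0.5804 -0.1275  0.0894] F [-19.1  -6.5  15.4] op 0.192 j7 0.0 ty deg 14.29 tilt 0.66
shift units [-0.025  0.    -0.063] roll units 0.103
```

View pics/end.png

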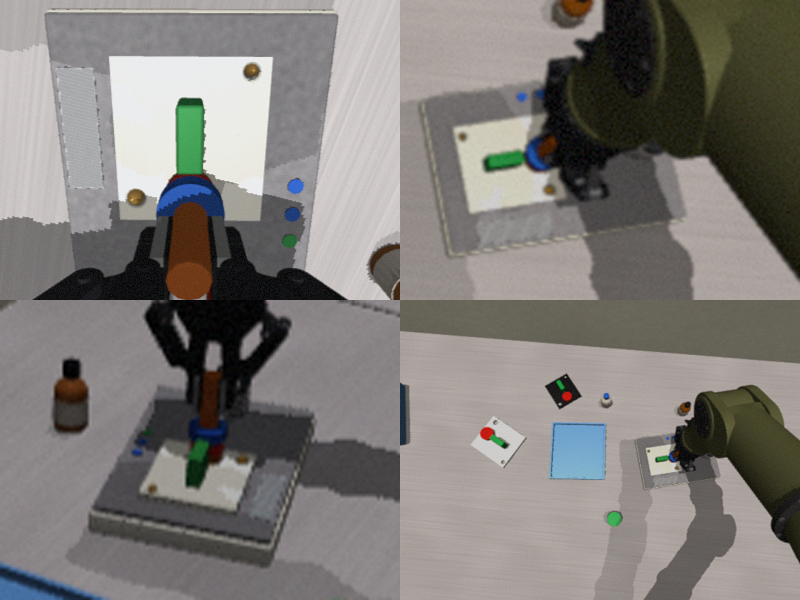

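The arm is at its stop: the last 5 mm of command moved it under 1 mm while the push rose from 5 to 19 N. The blue head sits over the dish, both pins still show through the plate, and the bottles and jar are standing.

```bash
python3 -m crank '[{"dx":0,"dy":0,"dz":0,"roll":0},{"dx":0,"dy":0,"dz":0,"roll":0},{"dx":0,"dy":0,"dz":0,"roll":0}]'
python3 -c "
from cell import bot
print(bot.finish_job())"
```

```text
t: 19.4
eef_pos: [0.5804, -0.1276, 0.0894]
tcp_rot: [1.016, 1.322, -1.033]
force: [-19.9, -6.1, 15.1]
opening: 0.193
the job is handed in; nothing more can be done
None
```

The plate is seated on the reader and the spring arm is wound to its stop and still held there. I handed the job in at 19.4 s; it reports no verdict.

- **Plate:** I took the smaller white plate out of the blue tray, lowered it over both pins until it met the deck with about 20 N, and let go. Afterwards both pins showed through their holes.
- **Dish:** It measured 0.1 mm sideways and 1.5 mm along the reader from its place. That is within the 6 mm allowed and about the camera's accuracy.
- **Flushness:** I judged this from the contact height and the pictures; I did not measure it directly.
- **Spring arm:** I gripped the orange knob and swung it round to about 1.22 rad, estimated from the tool position. Over the last 5 mm of command it moved less than 1 mm while the sideways push rose from about 5 to 19 N. The last two readings show it still, and the jaws are still closed on the knob.
- **Bystanders:** The two bottles and the jar stood where they began, as far as the last top and side pictures show.

Two readings did not match what I expected. The tool ran about 1.5 mm inside the nominal 115 mm arc. The fingers also pressed down harder than planned while closing: 25 N on the plate in the tray and 7 N on the knob. Neither caused any visible trouble.

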